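# Show the carved panel to the inspection camera

### The job

Swing the brass hold-down bar well aside so that it stands clear of the carved panel, lift the panel out of its carving stand and present it in the air to the inspection camera: flower side to the lens, top end up, the middle of the carved face on the lens axis 120 mm in front of the lens, and the face square to the lens (the camera looks down at a slant, so lean the panel to match). Finish while still holding the panel there, steady, in the gripper. Do not touch the camera or its stand with anything, and leave the other things on the bench where they lie.

Things in the scene. Friction and masses are not known exactly. Their poses are not given: they have to be found in the camera images.
- panel: pale wooden panel with a carved flower, standing in the stand's slot; 20 mm thick (x), 50 wide (y), 100 tall (z), 55 to 120 g, loose. Origin: centre of its underside; z towards its top. The carved face (red-brown flower near the top end, stem, leaves; relief up to 5 mm proud) looks along its -x. Side edges (+y, -y) plain, free above the slot, good to grip.
- panel_face (a point): middle of the panel's carved face, on the flat ground of the carving: 10 mm towards -x from the panel's mid-plane and 50 mm above its underside; axes as the panel's.
- carving_stand: fixed wooden stand. Origin at its underside below the slot's middle, z up. Base 170 (x -65 to +105) x 110 x 18 mm; slot battens up to z 34 mm (60 x 90 mm) hold the panel's foot with 1 to 2.5 mm play. Panel underside at z 18 mm, top at 118 mm, axes parallel to the stand's. A post, 26 mm square, 121 mm high, at x +70 mm carries the bar.
- hold_bar (a joint): angle of the brass hold-down bar about its upright pivot, rad. 0: along the stand's -x, 4 mm above the panel's top; grows anticlockwise seen from above (free end to the stand's -y), stop at 1.9. Starts at 0 to 0.3. Friction about 1 N at the knob; stays where left. Bar 96 x 18 x 10 mm, underside 122 mm above the table.
- bar_knob (a point): on the upright dark wooden knob at the bar's free end, 14 mm diameter, 30 mm high (132 to 162 mm above the table), 70 mm from the pivot. The point lies on its axis, 147 mm above the table.
- bar_pivot (a point): on the pivot axis of the hold-down bar, at the bar's top face, 132 mm above the table; upright axis.
- camera_lens (a point): centre of the front glass of the inspection camera (black barrel, 42 mm diameter, on a white body 44 x 66 x 50 mm), 270 to 290 mm above the table. Camera axes: it looks along its -x, y is level, z is its upper side. It looks towards the robot's side of the bench, 0.25 to 0.5 rad below level.
- camera_stand: fixed stand of the inspection camera: round dark foot 110 mm diameter, steel post 18 mm diameter and 320 mm high, a short arm towards -x that carries the camera. Origin at the centre of the foot's underside, z up. The lens is in front (-x), about 105 mm from the post.
- gouge: bystander: carving gouge lying flat, brown handle 115 x 26 mm towards its -x, steel blade 85 mm towards +x. Origin on the table below the joint of handle and blade.
- broad_gouge: bystander: carving gouge lying flat, pale handle 105 x 26 mm towards its -x, steel blade 70 mm towards +x. Origin on the table below the joint of handle and blade.
- oilstone: bystander: grey and red-brown sharpening stone, 150 (x) x 55 (y) x 30 (z) mm. Origin at the centre of its underside.
- wax_tin: bystander: small green tin, 68 mm diameter, 50 mm high. Origin at the centre of its underside.
Mind the look-alikes: they are no part of the job. Leave any blue, green or purple look-alike of the panel alone.

How it is judged:
By the outcome, as a careful person would: the job done as asked, in the order asked, and still so for the second after the job is handed in, while the arm keeps its last pose, push and grip.
It also fails if it takes over 48 s, if anything falls off the work surface, if the arm or the gripper's body presses on something with over 40 N, if the wrist force passes 120 N, or if a joint passes its speed limit or range.

### The arm

A 6-joint arm with a two-finger parallel gripper is mounted at the origin on the work surface. World frame = base frame: x ahead of the robot, y to its left, z up, the work surface at z = 0. Lengths are in m, angles in rad, forces in N, time in s.
With the tool pointing down it reaches from about 0.425 to 0.95 m from the base axis. Payload 14.7 kg.
Tool frame: the origin (TCP) lies midway between the tips of the shut fingers; the grasp point (between the pads) lies 19 mm behind it; x points along the fingers, y is the direction in which the jaws open and shut, and the axes are right-handed (so a half turn about x gives the same grasp; the last joint's range is limited). The gripper opens to 85 mm and grips with 20 to 120 N. Pads are 22 mm wide; open, the fingers measure 114 mm over their backs; the gripper's body (76 mm by 85 mm) begins 54 mm behind the grasp point. The pads swing forward as they close: fully open they stand 13 mm farther back than shut.
Start: joints at [-1.371, 0.48, 1.596, -0, 1.065, -0.047], TCP at [0.159, -0.63, 0.231] pointing down, gripper open.
Joint ranges: [-2.75, 2.75], [-0.82, 2.05], [0.23, 2.67], [-1.56, 4.7], [0.09, 2.69], [-2.92, 2.92]. Speed limits (rad/s): [1.89, 1.89, 2.39, 3.01, 3.01, 3.01].

### API

Orientations are given as a rotation vector (axis times angle).
In Python, from rig import bot gives the robot as it stands. Calls block until the motion is done:
- bot.move_to(position, orientation): joint-space move of the TCP to a pose.
- bot.move_linear(position, velocity=0.15, frame=None): straight line of the TCP; frame=None keeps the orientation; velocity is the mean speed in m/s.
- bot.move_j(angles): joint-space move.
- bot.open_gripper() and bot.clamp(): open the fingers fully, or close them until they stop; the grip force is fixed at half the most.
- bot.dwell(seconds).
- bot.inverse_kinematics(position, orientation): joint angles nearest the present ones, or None.
- bot.state(): the state.
- bot.capture(name): name is "side" or "top" or "wrist"; returns the picture (400x640x3 uint8, red, green, blue); there is no depth.
- bot.camera_model(name): a dict with "camera_matrix" (3x3 intrinsics, pixels), "R" (3x3) and "t" (3): a world point X has camera coordinates R X + t; the wrist camera has in their place "T_tool_cam" (4x4, takes a point from camera to tool coordinates, whose origin is the TCP and whose axes are the tool frame's). Camera axes: x right, y down, z forward; pixel columns grow to the right and rows downward; lengths in m; the calibration is good to about 2 mm. A picture is of the moment at which its call begins: read the wrist's pose just before it. camera_model takes no time and is no camera call.
A pose or a line that the arm cannot do raises bot.PlanningError and nothing moves.
- bot.hand_in(): hands the job in, once; it reports no verdict.
The state is a dict: "time": time; "joints": joint angles; "qd": joint speeds; "joint_torque": joint torques, N m; "tcp_pos": TCP position; "orientation": TCP orientation; "contact_force": force on the tool from outside, world axes, zero at the start; "moment": the same for the moment, N m; "width": opening from 0.0 (shut) to 1.0 (fully open).
Only numpy, scipy, OpenCV 4.12 (cv2) and the standard library are available. Lean on these libraries where they do the work, as an engineer would, in place of code of your own. Each camera call takes 0.05 s, during which the arm holds its last target. There are 200 camera calls.

## Working session

There is one attempt and no reset: what is moved stays moved. The work goes in short steps, each a Python script; the robot and the scene stay as the last script left them, time stands still between calls to the robot, and variables do not carry over. Pictures are saved under pics/ and viewed, about 8 in all and at most 12, crops included, and the job is handed in when it is done.

```bash
ls; mkdir -p pics; python3 - <<'E'
from rig import bot
import cv2,numpy as np
np.set_printoptions(precision=4,suppress=True)
for n in("top","side"):
    im=bot.capture(n); cv2.imwrite(f"pics/{n}0.png",im[...,::-1])
    print(n,bot.camera_model(n))
s=bot.state();print(s);print(bot.camera_model("wrist"))
E
```

```text
pics
top {'camera_matrix': array([[392.3316,   0.    , 317.6003],
       [  0.    , 392.3316, 192.7163],
       [  0.    ,   0.    ,   1.    ]]), 'R': array([[ 0.0286, -0.9996, -0.0002],
       [-0.9939, -0.0284, -0.1062],
       [ 0.1061,  0.0032, -0.9943]]), 't': array([-0.0293,  0.5986,  1.0826])}
side {'camera_matrix': array([[377.0285,   0.    , 317.1041],
       [  0.    , 377.0285, 202.9707],
       [  0.    ,   0.    ,   1.    ]]), 'R': array([[-0.9493, -0.3145, -0.0016],
       [-0.2346,  0.7113, -0.6626],
       [ 0.2095, -0.6286, -0.749 ]]), 't': array([0.5455, 0.2827, 0.8075])}
{'time': 0.1, 'joints': array([-1.3706,  0.4807,  1.5968,  0.    ,  1.0651, -0.0466]), 'qd': array([ 0.    , -0.0001, -0.0015, -0.0002,  0.0004, -0.0005]), 'joint_torque': array([  0.0016, -95.2262, -43.1041,   0.0001,   0.0053,   0.0001]), 'tcp_pos': array([ 0.1588, -0.6299,  0.2308]), 'orientation': array([ 2.0905,  0.2604, -2.0907]), 'contact_force': array([ 0.172 , -0.3619,  0.9206]), 'moment': array([-0.0288, -0.0095,  0.003 ]), 'width': 1.0037203857033625}
{'camera_matrix': array([[322.9463,   0.    , 321.0177],
       [  0.    , 322.9463, 200.8428],
       [  0.    ,   0.    ,   1.    ]]), 'T_tool_cam': array([[ 0.0006, -0.2934,  0.956 , -0.1425],
       [ 1.    , -0.0004, -0.0007, -0.0001],
       [ 0.0006,  0.956 ,  0.2934, -0.0737],
       [ 0.    ,  0.    ,  0.    ,  1.    ]])}
```

View pics/top0.png

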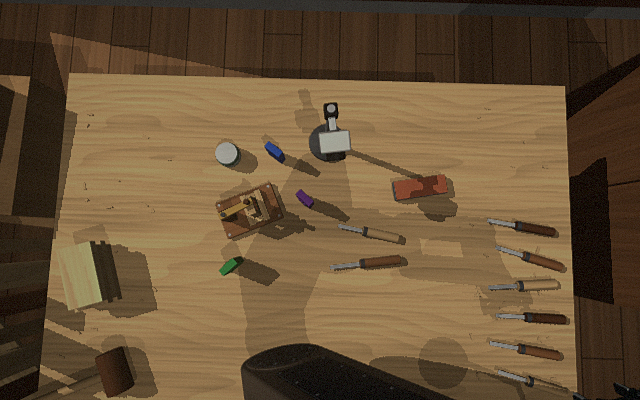

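View pics/side0.png

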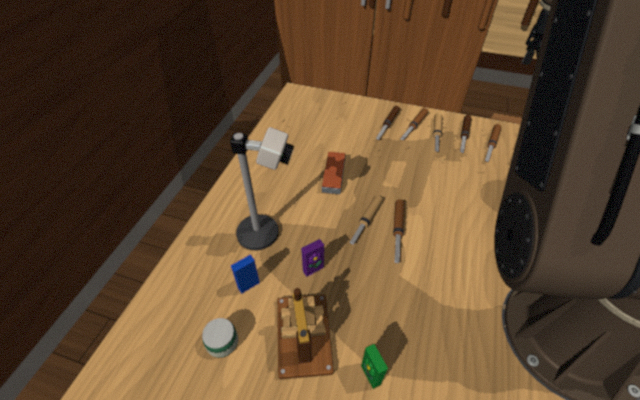

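The top view shows the stand at about (250,211), the inspection camera at (334,140), and blue, purple and green look-alikes at (274,151), (305,198) and (231,266). Only the pale panel in the stand, at about (255,205), fits the description. Next I'll crop the stand and the camera.

```bash
cat > h.py <<'E'
import numpy as np,cv2
from rig import bot
from scipy.spatial.transform import Rotation as Ro
np.set_printoptions(precision=4,suppress=True)
def ray(n,uv,st=None):
    m=bot.camera_model(n);d=np.linalg.inv(m["camera_matrix"])@[*uv,1]
    if n=="wrist":
        T=m["T_tool_cam"];R=Ro.from_rotvec(st["orientation"]).as_matrix()
        return st["tcp_pos"]+R@T[:3,3],R@T[:3,:3]@d
    return -m["R"].T@m["t"],m["R"].T@d
def onz(r,z): return r[0]+r[1]*(z-r[0][2])/r[1][2]
def meet(rs):
    A=0;b=0
    for o,d in rs:
        d=d/np.linalg.norm(d);P=np.eye(3)-np.outer(d,d);A=A+P;b=b+P@o
    X=np.linalg.solve(A,b)
    return X,[np.linalg.norm(np.cross(X-o,d/np.linalg.norm(d))) for o,d in rs]
E
python3 - <<'E'
import cv2,numpy as np
a=cv2.imread("pics/top0.png");b=cv2.imread("pics/side0.png")
c=lambda im,x,y,w,h,k:cv2.resize(im[y:y+h,x:x+w],None,fx=k,fy=k,interpolation=cv2.INTER_CUBIC)
t=c(a,205,175,90,70,4.4); u=c(a,300,90,90,70,4.4)
v=c(b,262,275,90,110,2.6); w=c(b,225,120,90,110,2.6)
cv2.imwrite("pics/crop.png",np.vstack([np.hstack([t,u]),np.hstack([v,w,np.zeros((v.shape[0],t.shape[1]*2-v.shape[1]*2,3),np.uint8)])]))
E
```

```text
(no output)
```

View pics/crop.png

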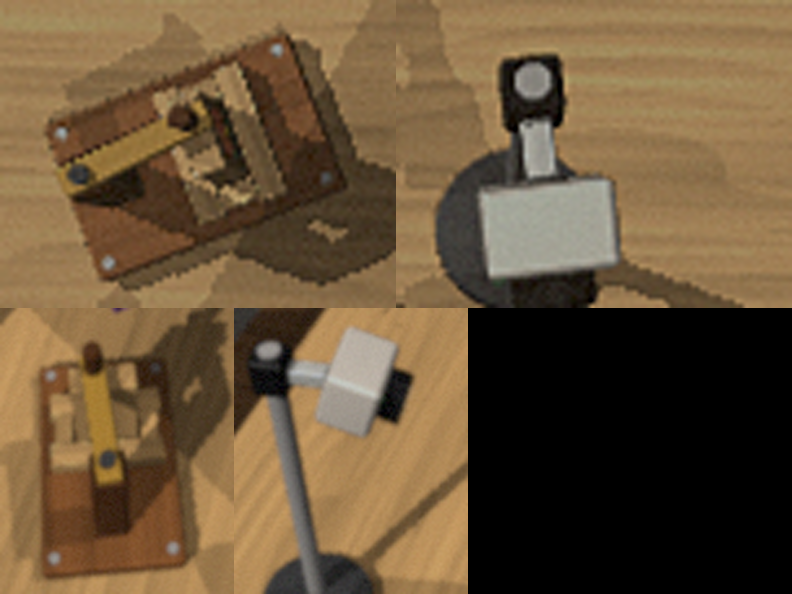

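The pivot is at top-view (223,214.5), the knob top at (246.6,201.4), and the base corners at (216,203), (269.5,182), (283,217) and (229.5,238.6). The barrel points towards the robot. Next I turn these into coarse positions.

```bash
python3 - <<'E'
from h import *
p={k:onz(ray("top",uv),z) for k,uv,z in [("c1",(215.9,203),.018),("c2",(269.5,182.3),.018),("c3",(283.4,216.6),.018),("c4",(229.5,238.6),.018),("piv",(223,214.5),.136),("knob",(246.6,201.4),.162),("post",(331,108),.32),("foot",(329,143),.0)]}
for k,v in p.items(): print(k,v)
d=(p["c2"]-p["c1"])+(p["c3"]-p["c4"]); print("len",np.linalg.norm(p["c2"]-p["c1"]),np.linalg.norm(p["c4"]-p["c1"]))
a=np.arctan2(-d[1],-d[0]); ctr=sum(p[c] for c in("c1","c2","c3","c4"))/4
X=np.array([np.cos(a),np.sin(a)]); Y=np.array([-X[1],X[0]])
print("stand yaw",a,"origin",ctr[:2]-.02*X,"pivot pred",ctr[:2]+.05*X)
k=(p["knob"]-p["piv"])[:2]; print("bar r",np.linalg.norm(k),"angle",np.arctan2(-k@Y,-k@X))
L=meet([ray("side",(290,153.5)),ray("top",(335.7,159.5))]);print("lens",L)
C=[onz(ray("top",(300+(u-396)/4.4,90+v/4.4)),.31)for u,v in[(480,190),(609,178),(619,262),(488,278)]];print(C)
E
```

```text
c1 [0.5627 0.2786 0.018 ]
c2 [0.6269 0.1274 0.018 ]
c3 [0.5292 0.0836 0.018 ]
c4 [0.4625 0.2342 0.018 ]
piv [0.5251 0.2278 0.136 ]
knob [0.5584 0.1643 0.162 ]
post [ 0.7525 -0.0367  0.32  ]
foot [ 0.7516 -0.0416  0.    ]
len 0.16426286185726438 0.10955781389123495
stand yaw 1.980259033742105 origin [0.5533 0.1626] pivot pred [0.5254 0.2268]
bar r 0.07171824728953888 angle 0.07282807909654244
lens (array([ 0.6468, -0.0503,  0.293 ]), [np.float64(0.0011808502778516688), np.float64(0.0011808502778516922)])
[array([ 0.699 , -0.0126,  0.31  ]), array([ 0.7069, -0.0759,  0.31  ]), array([ 0.665 , -0.0816,  0.31  ]), array([ 0.6552, -0.0178,  0.31  ])]
```

```bash
cat >> h.py <<'E'
def viewpose(C,tgt,roll,row=150):
    "tool pose with the wrist camera at C seeing tgt at (320,row)"
    m=bot.camera_model("wrist");K=m["camera_matrix"];T=m["T_tool_cam"]
    z=np.subtract(tgt,C);z/=np.linalg.norm(z)
    x=np.cross(z,[0,0,1.]);x/=np.linalg.norm(x);y=np.cross(z,x)
    R=np.c_[x,y,z]@Ro.from_euler("z",roll).as_matrix()@Ro.from_euler("x",np.arctan2(K[1,2]-row,K[1,1])).inv().as_matrix()
    Rt=R@T[:3,:3].T
    return np.array(C)-Rt@T[:3,3],Ro.from_matrix(Rt).as_rotvec()
E
python3 - <<'E'
from h import *
q0=bot.state()["joints"];L=[.67,-.052,.29]
res=[]
for C in [(x,y,z) for x in(.35,.42,.48) for y in(-.2,-.05,.1,.2) for z in(.35,.42,.5,.58)]:
  for r in(0,np.pi/2,-np.pi/2,np.pi):
    p,o=viewpose(C,L,r)
    q=bot.inverse_kinematics(p,o)
    if q is not None: res.append((np.abs(q-q0).max(),C,r,p,q))
for r in sorted(res,key=lambda r:r[0])[:40]: print(round(r[0],2),r[1],round(r[2],1),r[3],r[4])
print(len(res))
# present pose check
pt=.37;yw=.13
cx=np.array([np.cos(pt)*np.cos(yw),np.cos(pt)*np.sin(yw),np.sin(pt)]);cy=np.array([-np.sin(yw),np.cos(yw),0]);cz=np.cross(cx,cy)
f=np.array([.647,-.05,.28])-.12*cx-.01*cx
for til in(-.3,0,.3,.6,.9):
  for s in(1,-1):
    tx=-cz*np.cos(til)+cx*np.sin(til)
    ty=s*cy;R=np.c_[tx,ty,np.cross(tx,ty)]
    print(til,s,bot.inverse_kinematics(f+.03*cz+.019*tx,Ro.from_matrix(R).as_rotvec()))
E
```

```text
0.89 (0.48, -0.05, 0.58) -1.6 [ 0.5626 -0.1037  0.4535] [-0.4815 -0.0477  1.8949  0.4997  0.8895 -0.7528]
0.9 (0.48, -0.2, 0.58) 0 [ 0.5244 -0.1657  0.4297] [-0.8955  0.1202  1.9217  0.8955  1.2512 -0.3537]
0.95 (0.42, -0.05, 0.58) -1.6 [ 0.5186 -0.1036  0.4655] [-0.6021 -0.167   2.0369  0.6891  0.8533 -1.0008]
0.98 (0.42, -0.05, 0.58) 0 [ 0.4789 -0.0507  0.4308] [-0.3867 -0.3281  2.3095  0.7098  0.4407  0.6536]
1.0 (0.42, -0.2, 0.58) 0 [ 0.4802 -0.1646  0.4356] [-1.0322  0.0349  2.0734  1.0008  1.2553 -0.4438]
1.06 (0.35, -0.2, 0.58) 0 [ 0.4258 -0.1652  0.443 ] [-1.2312 -0.0364  2.2068  1.0624  1.3409 -0.5667]
1.08 (0.35, -0.05, 0.58) 0 [ 0.4267 -0.0507  0.4391] [-0.6264 -0.4756  2.4405  1.0778  0.5775  0.1891]
1.09 (0.48, -0.05, 0.58) 0 [ 0.5188 -0.0507  0.4244] [-0.2828 -0.2089  2.1669  0.3714  0.5099  1.0359]
1.12 (0.48, -0.2, 0.5) 0 [ 0.5428 -0.1514  0.3606] [-0.9243  0.2607  2.0746  1.1246  1.1941 -0.6834]
1.14 (0.48, -0.05, 0.5) -1.6 [ 0.5812 -0.1039  0.3879] [-0.5144 -0.0009  2.1043  0.8751  0.6176 -1.185 ]
1.19 (0.42, -0.2, 0.5) 1.6 [ 0.4986 -0.0921  0.4111] [-0.8491 -0.0857
[... 2791 characters left out ...]
0.9068 -0.1943]
1.7 (0.48, -0.2, 0.35) 1.6 [ 0.5634 -0.068   0.3131] [-0.865   0.4936  2.4255  1.702   1.2928  0.1915]
1.72 (0.48, -0.05, 0.58) 3.1 [ 0.6072 -0.0511  0.4823] [-0.1771  0.0257  1.6879  0.0846  0.9967 -1.7685]
163
-0.3 1 [-0.2031  0.2548  1.9287  0.0294  0.8922 -1.9216]
-0.3 -1 [-0.2031  0.2548  1.9287  0.0294  0.8922  1.22  ]
0 1 [-0.2876  0.1433  2.1501  0.2961  0.5266 -2.2209]
0 -1 [-0.2876  0.1433  2.1501  0.2961  0.5266  0.9206]
0.3 1 [-0.406   0.1146  2.3746  1.4093  0.3271  2.8762]
0.3 -1 [-0.406   0.1146  2.3746  1.4093  0.3271 -0.2654]
0.6 1 [-0.5529  0.2548  2.5912  2.2808  0.7565  1.842 ]
0.6 -1 [-0.5529  0.2548  2.5912  2.2808  0.7565 -1.2996]
0.9 1 None
0.9 -1 None
```

```bash
python3 - <<'E'
from h import *
import json
L=[.67,-.052,.29];q0=bot.state()["joints"]
pa=viewpose((.48,-.2,.5),L,0)
qa=bot.inverse_kinematics(*pa); 
bot.move_j([q0[0],*qa[1:]]); bot.move_j(qa)
S={}
def snap(n):
    bot.dwell(.2);s=bot.state();im=bot.capture("wrist");cv2.imwrite(f"pics/{n}.png",im[...,::-1]);S[n]={k:np.array(s[k]).tolist() for k in("tcp_pos","orientation","joints","time")}
snap("vA")
pb=viewpose((.42,.1,.58),L,-np.pi/2); qb=bot.inverse_kinematics(*pb)
bot.move_j(qb); snap("vB")
json.dump(S,open("S.json","w"));print(S)
a=cv2.imread("pics/vA.png");b=cv2.imread("pics/vB.png")
m=bot.camera_model("wrist");
cv2.imwrite("pics/vAc.png",cv2.resize(a[70:230,220:420],None,fx=4,fy=4,interpolation=cv2.INTER_CUBIC))
E
```

```text
{'vA': {'tcp_pos': [0.5425356617979622, -0.15260313838691272, 0.3606311666516818], 'orientation': [2.6939284761079, 0.921611666392391, -0.7969813211550649], 'joints': [-0.9264179626329146, 0.2608014016422766, 2.074418271803978, 1.1245151804048064, 1.1940023688321484, -0.6833690495217466], 'time': 2.675}, 'vB': {'tcp_pos': [0.4850818449278417, -0.0023659118368956674, 0.4727012576687323], 'orientation': [1.729805306299316, 0.28875736255415474, -0.9128913928930631], 'joints': [0.2412188682119297, -0.28425788281636155, 2.14525519800479, -0.6755564030277648, 0.6929201926376316, 1.1277950066359221], 'time': 4.6167}}
```

View pics/vAc.png

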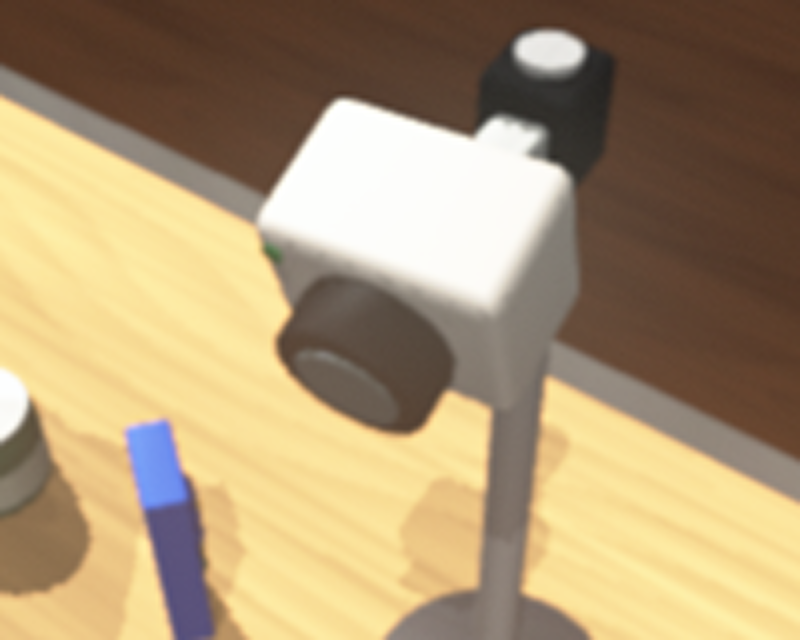

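View pics/vB.png

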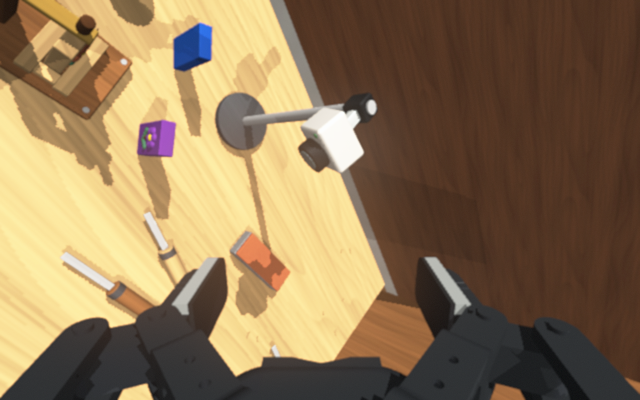

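View A shows the camera body clearly. Its corners in the crop are (258,218), (338,98), (572,175), (493,310), (508,411) and (580,290), with the glass at about (347,388). View B shows the body at (335,140); I'll zoom in on it for the second view.

```bash
python3 - <<'E'
import cv2
b=cv2.imread("pics/vB.png")
cv2.imwrite("pics/vBc.png",cv2.resize(b[80:190,280:400],None,fx=5,fy=5,interpolation=cv2.INTER_CUBIC))
E
```

```text
(no output)
```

View pics/vBc.png

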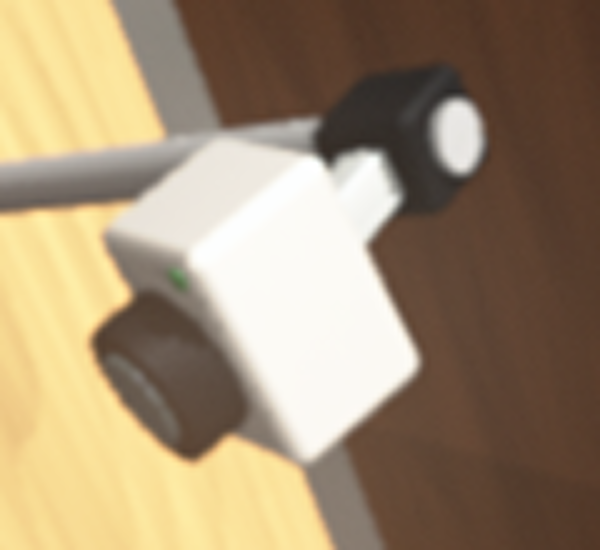

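```bash
cat > lens.py <<'E'
from h import *
import json
from scipy.optimize import least_squares
S=json.load(open("S.json"));m=bot.camera_model("wrist");K=m["camera_matrix"];T=m["T_tool_cam"]
# corner signs (x back +, y, z)
A={(-1,1,1):(258,218),(1,1,1):(338,98),(1,-1,1):(572,175),(-1,-1,1):(493,310),(-1,-1,-1):(508,411),(1,-1,-1):(580,290),"lens":(347,388)}
B={(-1,1,1):(188,252),(1,1,1):(320,158),(1,-1,1):(420,362),(-1,-1,1):(305,464),(-1,1,-1):(105,235),(1,1,-1):(215,138),"lens":(143,393)}
obs=[("vA",k,(220+u/4-.375,70+v/4-.375)) for k,(u,v) in A.items()]+[("vB",k,(280+u/5-.4,80+v/5-.4)) for k,(u,v) in B.items()]
def proj(n,X):
    R=Ro.from_rotvec(S[n]["orientation"]).as_matrix()
    c=T[:3,:3].T@(R.T@(X-S[n]["tcp_pos"])-T[:3,3]); c=K@c; return c[:2]/c[2]
def axes(yw,pt):
    x=np.array([np.cos(pt)*np.cos(yw),np.cos(pt)*np.sin(yw),np.sin(pt)]);y=np.array([-np.sin(yw),np.cos(yw),0]);return np.c_[x,y,np.cross(x,y)]
def pt(p,k):
    R=axes(p[0],p[1])
    return p[2:5]+R@(np.array([-p[5],0,0]) if k=="lens" else np.array(k)*[.021,.032,.024])
f=lambda p:np.concatenate([proj(n,pt(p,k))-uv for n,k,uv in obs])
r=least_squares(f,[.13,.37,.685,-.05,.29,.045],loss="soft_l1")
if __name__=="__main__":
    print(r.x,"rms px",np.sqrt(np.mean(f(r.x)**2)));print(f(r.x).reshape(-1,2))
    print("lens",pt(r.x,"lens"));J=r.jac;print("sd",np.sqrt(np.diag(np.linalg.inv(J.T@J)))*.6)
    bb=[(n,k,u) for n,k,u in obs if k=="lens"];
    rs=[ray("wrist",u,{k2:np.array(v) for k2,v in S[n].items()}) for n,k,u in bb];print("tri",meet(rs))
    json.dump({"lens":pt(r.x,"lens").tolist(),"yaw":r.x[0],"pitch":r.x[1]},open("lens.json","w"))
E
python3 lens.py
```

```text
[ 0.1383  0.2969  0.6861 -0.0466  0.2962  0.0401] rms px 1.0144790086050062
[[-1.4893  1.0297]
 [ 0.4176 -1.0244]
 [ 1.0556 -1.1449]
 [ 0.014   0.3404]
 [ 0.2946  1.989 ]
 [ 0.3057  0.4319]
 [-0.0364 -0.5572]
 [ 0.1424  0.8355]
 [ 0.2542 -2.0513]
 [ 0.6657  0.1575]
 [ 0.0071  0.4835]
 [-2.7945 -1.1974]
 [-0.2974 -1.3572]
 [-0.3798  0.3588]]
lens [ 0.6481 -0.0518  0.2845]
sd [0.0067 0.0091 0.0005 0.0003 0.0004 0.0006]
tri (array([ 0.6485, -0.0519,  0.284 ]), [np.float64(0.0005290285062747178), np.float64(0.0005290285062749351)])
```

```bash
python3 - <<'E'
from lens import *
def run(fn,x0):
    r=least_squares(fn,x0,loss="soft_l1",f_scale=.7,x_scale=np.r_[.01,.01,np.full(len(x0)-2,.003)]);
    print(r.x,"rms",np.sqrt(np.mean(fn(r.x)**2)));return r
def ptd(p,k):
    R=axes(p[0],p[1]);return p[2:5]+R@(np.array([-p[5],0,p[9]]) if k=="lens" else np.array(k)*p[6:9])
g=lambda p:np.concatenate([proj(n,ptd(p,k))-uv for n,k,uv in obs])
q=run(g,[*r.x,.021,.032,.024,0]);print(g(q.x).reshape(-1,2));print("lens",ptd(q.x,"lens"))
# triangulate shared top corners and look at the plane
for k in [(-1,1,1),(1,1,1),(1,-1,1),(-1,-1,1)]:
    rs=[ray("wrist",u,{a:np.array(b) for a,b in S[n].items()}) for n,kk,u in obs if kk==k];print(k,*meet(rs))
E
```

```text
[ 0.1323  0.2979  0.6854 -0.0469  0.2975  0.0397  0.0199  0.0315  0.0225
 -0.002 ] rms 0.4832516765715594
[[-0.3804  0.5309]
 [ 0.5564  0.1695]
 [ 0.1404  0.0542]
 [-0.0625 -0.3432]
 [ 0.0992 -0.0662]
 [-0.4783 -0.096 ]
 [ 0.205  -0.3372]
 [ 0.9799  0.7763]
 [-0.2334 -0.7899]
 [-0.2355  0.8479]
 [ 0.2371 -0.0445]
 [-0.867  -0.91  ]
 [ 0.5151  0.0138]
 [-0.5037  0.2211]]
lens [ 0.6484 -0.0519  0.2839]
(-1, 1, 1) [ 0.6567 -0.0183  0.3122] [np.float64(0.0006683176388794954), np.float64(0.0006683176388793015)]
(1, 1, 1) [ 0.6923 -0.0145  0.3259] [np.float64(5.8814421993198025e-05), np.float64(5.8814421993065156e-05)]
(1, -1, 1) [ 0.7028 -0.0759  0.3245] [np.float64(0.0002851693659272523), np.float64(0.00028516936592712263)]
(-1, -1, 1) [ 0.6641 -0.0816  0.3128] [np.float64(3.0263984409121172e-05), np.float64(3.0263984409225303e-05)]
```

The lens is at (0.648, -0.052, 0.284), with yaw about 0.133 and pitch about 0.30. The post direction agrees, giving yaw about 0.14. Next I plan the bar push and check that the grasp is reachable.

```bash
python3 - <<'E'
from h import *
bot.clamp(); print(bot.state()["width"],bot.state()["time"])
bot.move_to(*push(-.25,1,.22)); p,o=push(-.25,1,.143); bot.move_linear(p,.2)
s=bot.state();print("at",s["tcp_pos"]-p,s["time"],s["contact_force"])
for th in(0,.3,.6,.9,1.2,1.5,1.72):
    p,o=push(th,1,.143); bot.move_linear(p,.12,o)
    s=bot.state();print(th,s["contact_force"],s["time"])
p,o=push(1.60,1,.143);bot.move_linear(p,.15,o); p=p+[0,0,.1];bot.move_linear(p,.25)
bot.open_gripper()
# above the grasp, looking down
G=np.c_[-SX,-SY,[0,0,1]];p,o=toolpose(ORG+[0,0,.068]-.01*SX,G,.03,0,1)
bot.move_to(p+[0,0,.1],o);bot.dwell(.2);s=bot.state();im=bot.capture("wrist")
import json;json.dump({k:np.array(s[k]).tolist() for k in("tcp_pos","orientation")},open("S2.json","w"))
cv2.imwrite("pics/g1.png",im[...,::-1]);print(s["time"],s["tcp_pos"])
t=bot.capture("top")[...,::-1];cv2.imwrite("pics/top1.png",t)
E
```

```text
-0.00022560752487142663 5.4333
at [0.0004 0.     0.0013] 7.1 [-0.227   0.8773  0.526 ]
0 [-0.4981 -0.8846 -0.5688] 7.5
0.3 [ 0.4199 -0.1724  0.2597] 7.95
0.6 [ 0.9508 -0.2007 -0.249 ] 8.4
0.9 [-0.4459 -0.5095 -0.114 ] 8.85
1.2 [-0.2584 -0.2615  1.4236] 9.3
1.5 [-0.4457 -0.6765 -0.4793] 9.75
1.72 [-0.4336  0.6058 -0.0305] 10.1167
12.4333 [0.5543 0.1634 0.1797]
```

View pics/g1.png

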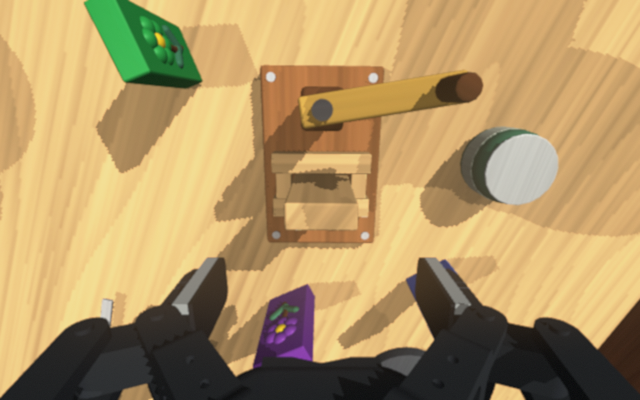

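The bar is swung to about 1.65 rad, with the knob at (465,86), clear of the panel. The panel's top face is at about (286–357, 205–229), centred near (321,217). I check that against the given height.

```bash
python3 - <<'E'
from h import *
import json
s={a:np.array(b) for a,b in json.load(open("S2.json")).items()}
f=lambda uv,z:(lambda d:(round(d@SX,4),round(d@SY,4)))(onz(ray("wrist",uv,s),z)-ORG)
for n,uv,z in[("tl",(286,205),.118),("tr",(357,205),.118),("bl",(285,229),.118),("br",(357,229),.118),("piv",(320,109),.134),("knob",(466,84),.162),("b1",(262,66),.018),("b2",(383,67),.018),("b3",(270,242),.018),("b4",(375,242),.018)]: print(n,f(uv,z))
im=cv2.imread("pics/g1.png");print(im[170:240:3,320].tolist())
E
```

```text
tl (np.float64(0.01), np.float64(0.023))
tr (np.float64(0.01), np.float64(-0.0241))
bl (np.float64(-0.0071), np.float64(0.0242))
br (np.float64(-0.0071), np.float64(-0.0247))
piv (np.float64(0.0716), np.float64(0.0004))
knob (np.float64(0.0834), np.float64(-0.0679))
b1 (np.float64(0.1055), np.float64(0.0512))
b2 (np.float64(0.1047), np.float64(-0.0545))
b3 (np.float64(-0.0617), np.float64(0.0519))
b4 (np.float64(-0.0618), np.float64(-0.0556))
[[91, 138, 174], [61, 93, 117], [48, 73, 92], [47, 72, 91], [48, 73, 92], [48, 73, 92], [69, 106, 134], [79, 121, 152], [78, 120, 151], [80, 121, 152], [79, 120, 152], [102, 154, 193], [107, 162, 204], [106, 161, 203], [109, 165, 207], [111, 168, 210], [111, 169, 211], [109, 165, 208], [106, 162, 203], [106, 160, 201], [75, 119, 169], [72, 120, 180], [72, 120, 180], [72, 121, 181]]
```

```bash
python3 - <<'E'
from h import *
import json
G=np.c_[-SX,-SY,[0,0,1]];org=ORG+.0018*SX-.0008*SY
p,o=toolpose(org+[0,0,.068]-.01*SX,G,.03,0,1)
bot.move_linear(p+[0,0,.09],.1);bot.move_linear(p,.12);s=bot.state();print("down",s["tcp_pos"]-p,s["contact_force"])
bot.clamp();s=bot.state();print("grip",s["width"],s["contact_force"],s["time"],s["tcp_pos"]-p)
bot.move_linear(p+[0,0,.03],.06);s=bot.state();print("lift",s["width"],s["contact_force"])
bot.move_linear(p+[0,0,.14],.15);bot.dwell(.2);s=bot.state();im=bot.capture("wrist");cv2.imwrite("pics/g2.png",im[...,::-1])
sd=bot.capture("side");cv2.imwrite("pics/sd2.png",sd[...,::-1])
print(s["width"],s["contact_force"],s["time"])
json.dump({k:np.array(s[k]).tolist() for k in("tcp_pos","orientation")},open("S3.json","w"))
E
```

```text
down [0.0005 0.0001 0.0006] [-0.5063 -0.337  -0.5575]
grip 0.5768700354746548 [-1.6071 -0.8332  9.5875] 14.1083 [0.0004 0.0001 0.0008]
lift 0.5788948217321803 [-0.7409 -0.2168 -1.1516]
0.5758491776393102 [-0.2022 -0.2782 -1.1533] 15.8417
```

View pics/g2.png

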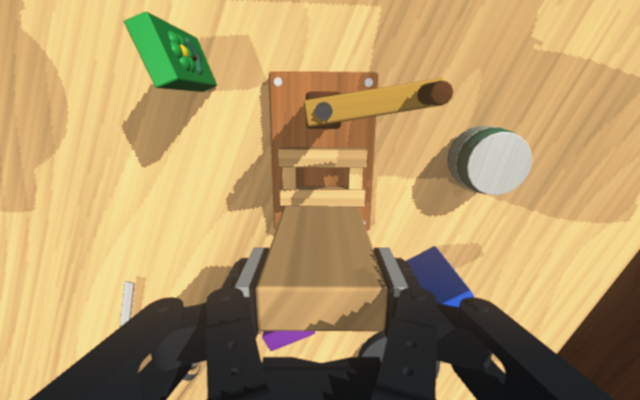

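The panel is held in the jaws with the slot empty below it. The back face's top edge is at row 288 (258–386), its bottom edge at row 206 (285–357), and the top front edge at row 330. Next I check how the panel sits in the tool frame.

```bash
python3 - <<'E'
from h import *
m=bot.camera_model("wrist");Ki=np.linalg.inv(m["camera_matrix"]);T=m["T_tool_cam"]
im=cv2.imread("pics/g2.png");print(im[198:214,320].sum(1).tolist(),im[280:296,320].sum(1).tolist(),im[322:338,320].sum(1).tolist())
def pl(uv,ax,val): # tool-frame point on plane coordinate ax = val
    d=T[:3,:3]@Ki@[*uv,1];o=T[:3,3];return o+d*(val-o[ax])/d[ax]
print("exp top back (-.039,0,-.01) bottom back (.061,0,-.01) top front (-.039,0,.01)")
for n,uv in[("topback",(322,288)),("top L",(258,288)),("top R",(386,288)),("botback",(321,206)),("bot L",(285,206)),("bot R",(357,206))]: print(n,"on z=-.01",pl(uv,2,-.01))
for n,uv in[("topback",(322,288)),("topfront",(321,330))]: print(n,"on x=-.039",pl(uv,0,-.039))
E
```

```text
[559, 541, 537, 539, 541, 547, 536, 476, 398, 360, 361, 358, 362, 359, 360, 362] [357, 355, 361, 358, 360, 378, 415, 461, 505, 513, 504, 495, 481, 476, 475, 476] [278, 284, 285, 282, 283, 284, 279, 262, 321, 492, 566, 576, 573, 570, 567, 567]
exp top back (-.039,0,-.01) bottom back (.061,0,-.01) top front (-.039,0,.01)
topback on z=-.01 [-0.0389 -0.0007 -0.01  ]
top L on z=-.01 [-0.0389 -0.0241 -0.01  ]
top R on z=-.01 [-0.0389  0.0227 -0.01  ]
botback on z=-.01 [ 0.0586 -0.0011 -0.01  ]
bot L on z=-.01 [ 0.0586 -0.0247 -0.01  ]
bot R on z=-.01 [ 0.0586  0.0224 -0.01  ]
topback on x=-.039 [-0.039  -0.0007 -0.0101]
topfront on x=-.039 [-0.039  -0.001   0.0082]
```

The panel sits within about 1 mm of plan, so I can present it.

```bash
python3 - <<'E'
from h import *
from lens import axes
import json
C=axes(.134,.302);L=np.array([.6484,-.0519,.284])
p,o=toolpose(L-.12*C[:,0],C,.03,0,1)
for b in(.04,.03,.02):
    try: bot.move_to(p-b*C[:,0],o);print("via",b);break
    except bot.PlanningError as e: print(e)
bot.move_linear(p,.06,o);bot.dwell(.5)
s=bot.state();print(s["time"],s["tcp_pos"]-p,s["orientation"]-o,s["width"],s["contact_force"],abs(s["qd"]).max())
im=bot.capture("wrist")[...,::-1];json.dump({k:np.array(s[k]).tolist() for k in("tcp_pos","orientation")},open("S4.json","w"))
t=bot.capture("top")[...,::-1];sd=bot.capture("side")[...,::-1]
cv2.imwrite("pics/w4.png",im);cv2.imwrite("pics/t4.png",t);cv2.imwrite("pics/s4.png",sd)
c=lambda im,x,y,w,h,k:cv2.resize(im[y:y+h,x:x+w],None,fx=k,fy=k,interpolation=cv2.INTER_CUBIC)
cv2.imwrite("pics/fin.png",np.hstack([c(im,160,60,320,340,1.5)[:480],c(sd,200,100,160,240,2)]))
E
```

```text
via 0.04
19.0833 [-0.0001 -0.     -0.    ] [ 0.  0. -0.] 0.5814058938684491 [ 0.7854 -0.588  -0.7665] 0.0017533659021066162
```

View pics/fin.png

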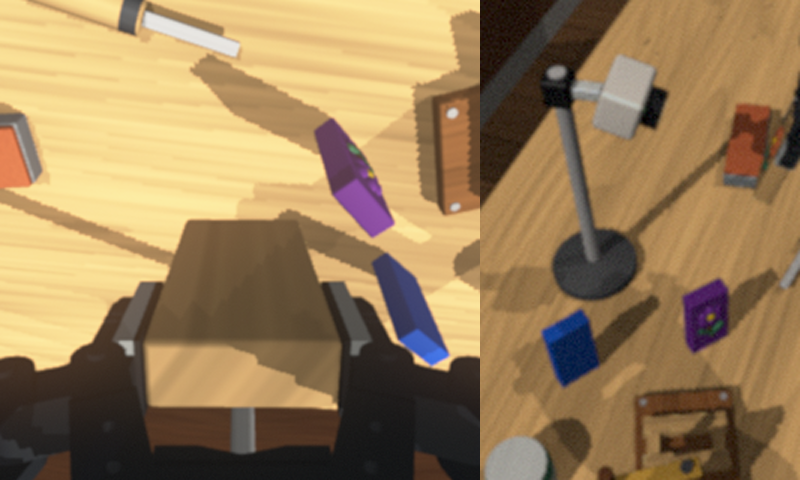

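The wrist view shows the panel held almost exactly as before, with the back top edge at row 288 and the bottom edge near 207. I take one wider side crop to check it against the lens.

```bash
python3 - <<'E'
from h import *
im=cv2.imread("pics/s4.png");w=cv2.imread("pics/w4.png");print(w[198:214,320].sum(1).tolist(),w[280:296,320].sum(1).tolist())
from lens import axes
C=axes(.134,.302);L=np.array([.6484,-.0519,.284]);F=L-.12*C[:,0]
m=bot.camera_model("side")
def pr(X): c=m["camera_matrix"]@(m["R"]@X+m["t"]);return (c[:2]/c[2])
for n,X in[("lens",L),("face",F)]+[(f"c{a}{b}",F+.025*a*C[:,1]+.05*b*C[:,2]) for a in(1,-1) for b in(1,-1)]: print(n,pr(X),(pr(X)-[240,100])*5)
cv2.imwrite("pics/s4c.png",cv2.resize(im[100:220,240:400],None,fx=5,fy=5,interpolation=cv2.INTER_CUBIC))
E
```

```text
[583, 582, 577, 574, 570, 560, 547, 523, 413, 295, 265, 269, 272, 268, 267, 265] [219, 220, 221, 221, 221, 229, 245, 267, 286, 295, 294, 297, 303, 339, 423, 466]
lens [290.3514 156.309 ] [251.7569 281.5448]
face [345.5298 176.2082] [527.6492 381.0409]
c11 [352.8304 168.374 ] [564.1519 341.87  ]
c1-1 [335.7071 199.6231] [478.5353 498.1153]
c-11 [355.9078 151.47  ] [579.5388 257.3499]
c-1-1 [339.1772 183.0251] [495.8862 415.1256]
```

View pics/s4c.png

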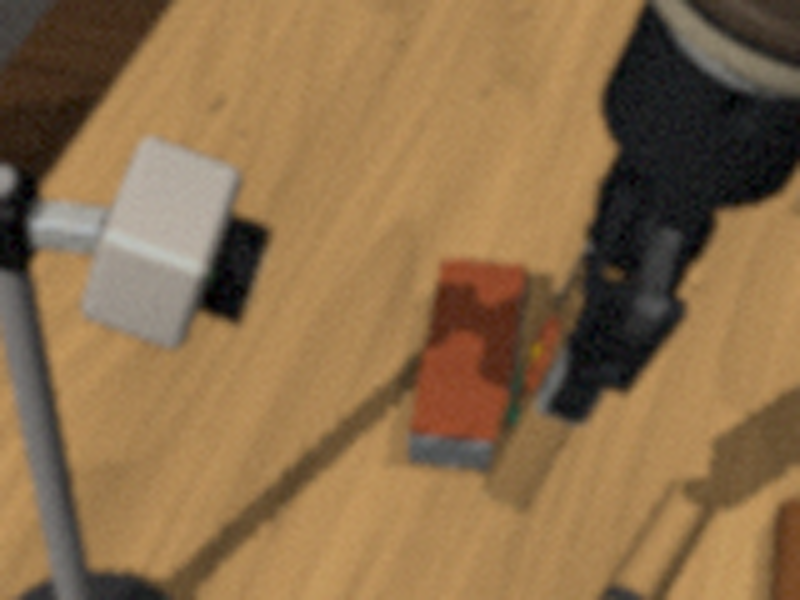

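```bash
python3 - <<'E'
from h import *
from lens import axes
m=bot.camera_model("side")
def pr(X): c=m["camera_matrix"]@(m["R"]@X+m["t"]);return (c[:2]/c[2]-[240,100])*5+2
B=np.array([.6854,-.0469,.2975])
for pt in(.22,.30,.38):
    C=axes(.133,pt);print(pt,[pr(B+C@(np.array(k)*[.0205,.032,.0235])) for k in[(-1,1,1),(-1,1,-1),(1,1,1),(1,1,-1),(1,-1,1),(-1,-1,1)]])
# image edges of the panel
im=cv2.imread("pics/s4.png");cv2.imwrite("pics/s4d.png",cv2.convertScaleAbs(cv2.resize(im[140:215,325:385],None,fx=8,fy=8,interpolation=cv2.INTER_CUBIC),alpha=1.6))
C=axes(.134,.302);F=np.array([.6484,-.0519,.284])-.12*C[:,0]
for a in(1,-1):
  for b in(1,-1): print(a,b,((pr(F+.025*a*C[:,1]+.05*b*C[:,2])-2)/5+[240,100]-[325,140])*8+3.5)
E
```

```text
0.22 [array([198.5972, 271.4372]), array([182.5435, 355.2924]), array([ 94.9187, 240.7786]), array([ 83.7282, 326.2751]), array([140.4608, 139.0318]), array([238.3661, 168.2448])]
0.3 [array([202.5476, 275.9888]), array([177.3688, 356.5755]), array([100.2441, 239.2487]), array([ 79.7313, 322.0121]), array([145.5601, 137.438 ]), array([242.0292, 172.7339])]
0.38 [array([206.0735, 280.6757]), array([171.9748, 357.4998]), array([105.8456, 238.1108]), array([ 76.0966, 317.5916]), array([150.9121, 136.2314]), array([245.2868, 177.3647])]
1 1 [226.1431 230.492 ]
1 -1 [ 89.1564 480.4845]
-1 1 [250.7621  95.2599]
-1 -1 [116.918  347.7009]
```

View pics/s4d.png

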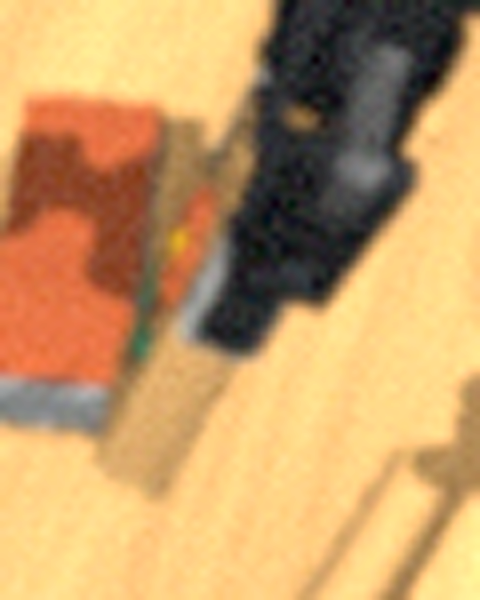

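```bash
python3 - <<'E'
from rig import bot
s=bot.state();print(s["time"],s["width"],abs(s["qd"]).max(),s["contact_force"]);print(bot.hand_in())
E
```

```text
19.2333 0.5753700976873226 0.0026977028924828725 [-0.1184216  -0.07405127 -0.59254756]
the job is handed in; nothing more can be done
None
```

The job is handed in at 19.2 s of the 48 s allowed. The arm holds the panel steady in front of the inspection camera, flower side to the lens and top end up.

**What I did:**
- I pushed the hold-down bar to about 1.65 rad, well clear of the panel.
- I gripped the panel by its side edges and lifted it out of the slot.
- I placed the middle of its face on the lens axis, 120 mm in front of the lens, leaning 0.302 rad back at yaw 0.134. The lens measured at (0.648, -0.052, 0.284).

**Last checks that agreed:**
- **Arm pose:** it is within 0.1 mm of the target and the grip width did not change.
- **Panel in the gripper:** after the lift, the wrist view put it within 1 to 2 mm of where I planned.
- **Camera tilt:** the side view gave about 0.31 to 0.33 rad against the 0.30 I fitted.

**Checks that disagreed slightly:**
- In the side view, the panel's lower corner showed about 2 to 3 pixels above the predicted spot, and the lens about 1 pixel above. That is partly a shared calibration offset, so a few millimetres of error cannot be ruled out.
- The panel's edges measured 2 to 3 mm short in the wrist view, which I put down to its rounded edges.

I did not see any contact with the camera, its stand or the other things on the bench, and the force readings showed no sign of one.

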